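Screw the tall jar's lid home

TASK

Two square white jars stand in the wooden block on the worktop. The lid of the taller one is only started on its thread: screw it on, clockwise, turn after turn until it is fully home, and let go of it. Leave the shorter jar's lid screwed tight as it is.

Things in the scene. Friction and masses are not known exactly. Their poses are not given: they have to be found in the camera images.
- tall_lid_centre (a point): centre of the tall jar's lid, on its vertical screw axis, half-way up; moves with the lid. Knurled steel disc 54 mm across, 24 mm high: grip any diameter from above. Fully home its centre is 153 mm over the worktop, its underside 1 mm above the jar's square shoulder (69 mm wide, at 140 mm). The jar cannot turn or move in its wooden block (164 x 86 x 45 mm, two pockets).
- tall_lid (a joint): turn of the tall jar's lid, rad: 0 is fully home at a hard stop; falls as the lid is screwed on (clockwise from above), grows as it is unscrewed. Starts at 4.2 to 5.6. The lid sinks 6 mm per full turn (0.95 mm per rad), turns against about 0.12 N m of friction and stays where it is left.
- short_lid_centre (a point): centre of the short jar's lid, an equal lid (54 mm across, 24 mm high) on an equal thread, in the other pocket of the same block; its top is 110 mm over the worktop. Not to be turned.
- short_lid (a joint): turn of the short jar's lid, rad, as for the tall one; it starts fully home at 0 and shall stay there.

How it is judged:
By the outcome, as a careful person would: the job done as asked, in the order asked, and still so for the second after the job is handed in, with the robot touching nothing.
It also fails if it takes over 51 s, if anything falls off the work surface, if the arm or the gripper's body presses on something with over 40 N, if the wrist force passes 120 N, or if a joint passes its speed limit or range.

ROBOT

A 7-joint arm with a two-finger parallel gripper is mounted at the origin on a cart in front of the work surface, level with it; the furniture and walls round the work are solid. World frame = base frame: x ahead of the robot, y to its left, z up, the work surface at z = 0. Lengths are in m, angles in rad, forces in N, time in s.
With the tool pointing down it reaches from about 0.425 to 0.925 m from the base axis. Payload 6.8 kg.
Tool frame: the origin (TCP) lies midway between the tips of the shut fingers; the grasp point (between the pads) lies 19 mm behind it; z points along the fingers, y is the line along which they close (so a half turn about z gives the same grasp; the last joint's range is limited). The gripper opens to 85 mm and grips with 20 to 120 N. Pads are 22 mm wide; open, the fingers measure 114 mm over their backs; the gripper's body (76 mm by 85 mm) begins 54 mm behind the grasp point. The pads swing forward as they close: fully open they stand 13 mm farther back than shut.
Start: joints at [1.179, 0.477, 0.022, 1.555, -0.011, 1.109, -0.083], TCP at [0.189, -0.648, 0.231] pointing down, gripper open.
Joint ranges: [-2.96, 2.96], [-0.34, 2.1], [-1.41, 1.46], [0.24, 2.44], [-1.37, 4.51], [0.17, 1.92], [-2.96, 2.96]. Speed limits (rad/s): [2.39, 2.39, 3.14, 3.14, 3.14, 3.14, 3.14].

INTERFACE

Orientations are given as a rotation vector (axis times angle).
In Python, from bench import get_obs, grab_frame, camera_params, r gives the robot as it stands.
- The arm moves only by the shell command python3 -m jog 'ROWS' [FORCE]. ROWS is JSON, a list of rows, each an object of numbers: "rx", "ry", "rz": the turn, a rotation vector about the world's x, y, z scaled (see below); "x", "y", "z": the shift along the world's x, y, z scaled (see below); "jaw": the opening, from -1 (shut) to 1 (fully open). In form: [{"rx": .., "ry": .., "rz": .., "x": .., "y": .., "z": .., "jaw": ..}, ...]. A call has 1 to 8 rows; each row shifts and turns the commanded pose from where the row before left it; what a row does not reach is not made up. The controller multiplies each number of a shift by 60 mm and each number of a turn by 10 degrees. A row lasts 1/8 s, in which the tool goes at most 62.5 mm and 10.7 degrees, less where a joint would pass 70% of its speed; a pose out of reach is approached as far as the arm can. A call with a number of a shift or a turn outside -1 to 1 is refused whole. A call with a gripper value outside its range is refused whole. The fingers move at their own pace and stop on an object; FORCE is the grip in N (left out, the last holds). Time passes only in rows, so rows that do not move let the fingers close. It gives the time, the measured TCP pose, the force, the opening and the grip force at its end, in the units of the state.
- get_obs(): the state, without advancing time (a new reading comes with each control period).
- grab_frame(name): name is "side" or "top"; returns the picture (384x512x3 uint8, red, green, blue); there is no depth.
- camera_params(name): a dict with "fx", "fy", "cx", "cy" (pixels), "R" (3x3) and "t" (3): a world point X has camera coordinates R X + t. Camera axes: x right, y down, z forward; pixel columns grow to the right and rows downward; lengths in m; the calibration is good to about 2 mm. A picture is of the moment at which its call begins. camera_params takes no time and is no camera call.
- r.hand_in(): hands the job in; it is judged then, once.
The state is a dict: "clock": time; "joints": joint angles; "qvel": joint speeds; "tau": joint torques, N m; "tcp_pos": TCP position; "orientation": TCP orientation; "contact_force": force on the tool from outside, world axes, zero at the start; "moment": the same for the moment, N m; "grip_width": finger opening in m; "gripper_force": force on a finger pad.
Only numpy, scipy, OpenCV 4.12 (cv2) and the standard library are available. Lean on these libraries where they do the work, as an engineer would, in place of code of your own. Each camera call takes 0.05 s, during which the arm holds its last target. There are 200 camera calls.

## Working session

There is one attempt and no reset: what is moved stays moved. The work goes in short steps, Python scripts to look and compute and a shell command to move; the robot and the scene stay as the last step left them, time stands still between calls to the robot, and variables do not carry over. Pictures are saved under pics/ and viewed, at most 10 in all, crops included, and the job is handed in when it is done.

```bash
mkdir -p pics; ls; python3 - <<'E'
from bench import *
import cv2
for n in("top","side"):
    cv2.imwrite(f"pics/{n}0.png",grab_frame(n)[:,:,::-1]); print(camera_params(n))
print(get_obs())
E
```

```text
pics
{'fx': 375.6408365841665, 'fy': 375.6408365841665, 'cx': 254.88367531661513, 'cy': 185.42404379792558, 'R': array([[-0.02204742, -0.99968435, -0.01204662],
       [-0.98562391,  0.02375308, -0.16727612],
       [ 0.16750946,  0.00818543, -0.98583649]]), 't': array([0.1999757 , 0.58676115, 0.92736846])}
{'fx': 368.503688260403, 'fy': 368.503688260403, 'cx': 255.8978721069485, 'cy': 186.8674686379069, 'R': array([[ 0.98886902, -0.14665553, -0.02510429],
       [-0.09303659, -0.47779761, -0.87352942],
       [ 0.11611315,  0.86614179, -0.48612358]]), 't': array([-0.52514834,  0.26576104,  0.71703303])}
{'clock': 0.1, 'joints': array([ 1.17891139,  0.47772827,  0.02238663,  1.55634136, -0.01150219,
        1.10931341, -0.08309628]), 'qvel': array([-0.00014799, -0.00127341, -0.00104968, -0.00251482, -0.00092695,
       -0.00155668,  0.00167192]), 'tau': array([ 4.21647972e-03, -5.97765863e+01,  1.61349937e+00, -2.81954402e+01,
        1.27690803e-02,  5.06786848e-03, -3.87733024e-06]), 'tcp_pos': array([ 0.18880857, -0.64750067,  0.23042127]), 'orientation': array([-3.10842048e+00, -4.44019851e-01,  5.84204992e-04]), 'contact_force': array([-0.25313045,  0.33192935, -0.2010226 ]), 'moment': array([ 0.00731264, -0.00597402,  0.01684617]), 'gripper_force': 0.0, 'grip_width': 0.0855957481095088}
```

View pics/top0.png

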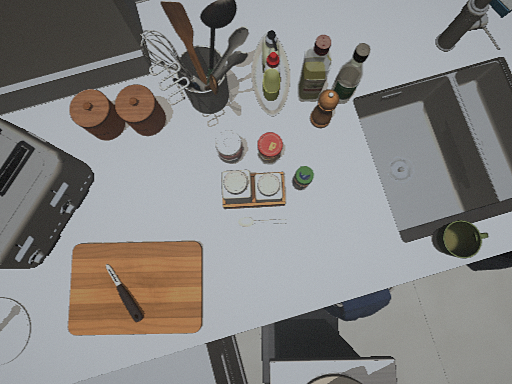

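View pics/side0.png

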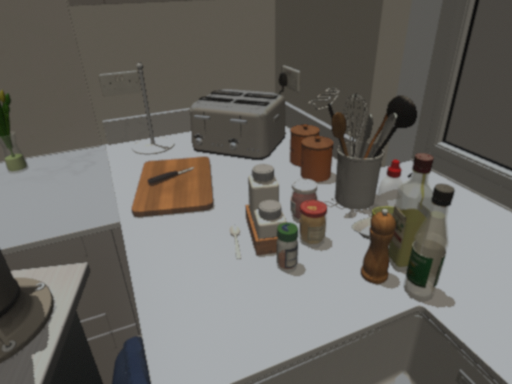

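The top view shows the block with the tall lid at about (236,182) and the short lid at about (268,184). In the side view the tall lid is at about (263,173) and the short one at (270,211). I'll zoom in on both.

```bash
python3 - <<'E'
import cv2,numpy as np
a=cv2.imread("pics/top0.png")[125:215,205:325]; b=cv2.imread("pics/side0.png")[155:275,230:340]
a=cv2.resize(a,(480,360),interpolation=cv2.INTER_CUBIC); b=cv2.resize(b,(320,349),interpolation=cv2.INTER_CUBIC)
c=np.zeros((360,800,3),np.uint8); c[:,:480]=a; c[:349,480:]=b
cv2.imwrite("pics/crop0.png",c)
E
```

```text
(no output)
```

View pics/crop0.png

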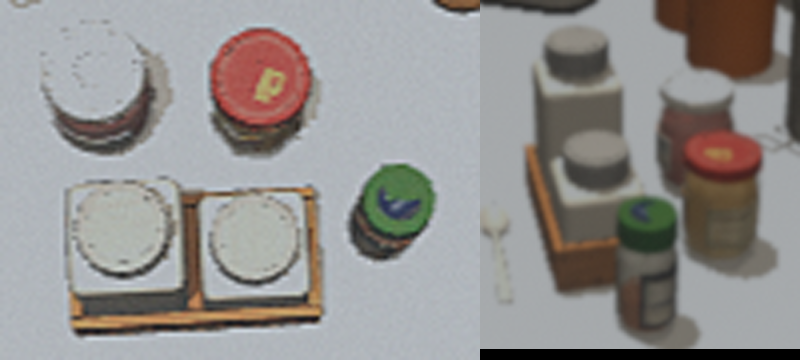

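```bash
cat > h.py <<'E'
import cv2,numpy as np
from bench import camera_params
def ray(n,u,v):
    p=camera_params(n);R=np.array(p["R"]);t=np.array(p["t"])
    d=R.T@np.array([(u-p["cx"])/p["fx"],(v-p["cy"])/p["fy"],1]);return -R.T@t,d
def onplane(n,u,v,z):
    o,d=ray(n,u,v);return o+d*(z-o[2])/d[2]
def proj(n,X):
    p=camera_params(n);c=p["R"]@X+p["t"];return p["fx"]*c[0]/c[2]+p["cx"],p["fy"]*c[1]/c[2]+p["cy"]
def tri(u1,v1,u2,v2):
    a,d=ray("top",u1,v1);b,e=ray("side",u2,v2)
    s=np.linalg.lstsq(np.c_[d,-e],b-a,rcond=None)[0];p=a+s[0]*d;q=b+s[1]*e;return (p+q)/2,np.linalg.norm(p-q)
E
python3 - <<'E'
from h import *
im=cv2.imread("pics/top0.png")
c=cv2.resize(im[160:215,215:295],None,fx=8,fy=8,interpolation=cv2.INTER_CUBIC)
g=cv2.GaussianBlur(cv2.cvtColor(c,cv2.COLOR_BGR2GRAY),(0,0),4)
h=cv2.HoughCircles(g,cv2.HOUGH_GRADIENT,1,150,param1=60,param2=12,minRadius=80,maxRadius=120)
print([(215+(x+.5)/8-.5,160+(y+.5)/8-.5,r/8) for x,y,r in h[0][:4]])
lab=cv2.cvtColor(im,cv2.COLOR_BGR2LAB)
for p in [(235,182),(223,195),(268,184),(256,195)]: print(p,lab[p[1],p[0]])
s=cv2.cvtColor(cv2.imread("pics/side0.png"),cv2.COLOR_BGR2LAB)
for p in [(263,170),(263,178),(250,186),(265,190)]: print(p,s[p[1],p[0]])
print(tri(235.75,182,263,169.8), onplane("top",235.75,182,.17), onplane("top",268.5,184,.11))
E
```

```text
[(np.float32(268.125), np.float32(184.375), np.float32(11.65)), (np.float32(235.375), np.float32(181.75), np.float32(12.425)), (np.float32(252.125), np.float32(196.875), np.float32(10.4875))]
(235, 182) [187 125 131]
(223, 195) [178 127 129]
(268, 184) [187 125 131]
(256, 195) [177 127 128]
(263, 170) [147 128 133]
(263, 178) [ 72 129 129]
(250, 186) [ 94 128 133]
(265, 190) [ 96 129 133]
(array([0.58395907, 0.22915735, 0.16391018]), np.float64(0.005783205373219681)) [0.57992784 0.22895773 0.17      ] [0.58385796 0.1525511  0.11      ]
```

```bash
python3 -m jog '[{"x":0.41,"y":0.91,"jaw":1},{"x":0.41,"y":0.91},{"x":0.41,"y":0.91},{"x":0.41,"y":0.91},{"x":0.41,"y":0.91},{"x":0.41,"y":0.91},{"x":0.41,"y":0.91},{"x":0.41,"y":0.91}]' 60; python3 -c "
from bench import *;print(get_obs()['joints'])"
```

```text
[ 1.17891139  0.47772827  0.02238663  1.55634136 -0.01150219  1.10931341
 -0.08309628]validation failed for argument at $[0]...
```

```bash
python3 -m jog '[{"rx":0,"ry":0,"rz":0,"x":0.41,"y":0.91,"z":0,"jaw":1},{"rx":0,"ry":0,"rz":0,"x":0.41,"y":0.91,"z":0,"jaw":1},{"rx":0,"ry":0,"rz":0,"x":0.41,"y":0.91,"z":0,"jaw":1},{"rx":0,"ry":0,"rz":0,"x":0.41,"y":0.91,"z":0,"jaw":1}]' 60; python3 -c "
from bench import *;print(get_obs()['joints'],get_obs()['clock'])"
```

```text
clock: 0.6
tcp_pos: [0.2879, -0.4276, 0.231]
orientation: [-3.11, -0.444, 0.0]
contact_force: [1.5, -0.6, 0.8]
grip_width: 0.0853
gripper_force: 0.0
[ 0.91669835  0.21844374 -0.06895933  1.92916983  0.01772957  0.99483688
 -0.44723886] 0.6
```

```bash
python3 -m jog '[{"rx":0,"ry":0,"rz":1,"x":0.41,"y":0.91,"z":0,"jaw":1},{"rx":0,"ry":0,"rz":1,"x":0.41,"y":0.91,"z":0,"jaw":1},{"rx":0,"ry":0,"rz":1,"x":0.41,"y":0.91,"z":0,"jaw":1},{"rx":0,"ry":0,"rz":1,"x":0.41,"y":0.91,"z":0,"jaw":1},{"rx":0,"ry":0,"rz":1,"x":0.41,"y":0.91,"z":0,"jaw":1},{"rx":0,"ry":0,"rz":1,"x":0.41,"y":0.91,"z":0,"jaw":1},{"rx":0,"ry":0,"rz":1,"x":0.41,"y":0.91,"z":0,"jaw":1},{"rx":0,"ry":0,"rz":1,"x":0.41,"y":0.91,"z":0,"jaw":1}]'; python3 -m jog '[{"rx":0,"ry":0,"rz":1,"x":0.4,"y":0.9,"z":0,"jaw":1},{"rx":0,"ry":0,"rz":1,"x":0.4,"y":0.9,"z":0,"jaw":1},{"rx":0,"ry":0,"rz":1,"x":0.4,"y":0.9,"z":0,"jaw":1},{"rx":0,"ry":0,"rz":1,"x":0.4,"y":0.9,"z":0,"jaw":1},{"rx":0,"ry":0,"rz":1,"x":0,"y":0,"z":0,"jaw":1},{"rx":0,"ry":0,"rz":1,"x":0,"y":0,"z":0,"jaw":1},{"rx":0,"ry":0,"rz":1,"x":0,"y":0,"z":0,"jaw":1},{"rx":0,"ry":0,"rz":1,"x":0,"y":0,"z":0,"jaw":1}]'; python3 -c "
from bench import *;print(get_obs()['joints'],get_obs()['clock'])"
```

```text
clock: 1.6
tcp_pos: [0.4845, 0.0088, 0.2313]
orientation: [2.09, 2.345, -0.0]
contact_force: [0.5, -0.6, -0.2]
grip_width: 0.0851
gripper_force: 0.0
clock: 2.6
tcp_pos: [0.58, 0.2229, 0.2308]
orientation: [-0.094, -3.139, 0.001]
contact_force: [0.8, 0.1, -0.1]
grip_width: 0.0855
gripper_force: 0.0
[ 0.16451552  0.537184   -0.88797782  1.64520471  0.44445558  1.1755818
  0.68113017] 2.6
```

```bash
python3 -m jog '[{"rx":0,"ry":0,"rz":1,"x":0,"y":0.11,"z":0,"jaw":1},{"rx":0,"ry":0,"rz":1,"x":0,"y":0,"z":0,"jaw":1},{"rx":0,"ry":0,"rz":1,"x":0,"y":0,"z":0,"jaw":1},{"rx":0,"ry":0,"rz":1,"x":0,"y":0,"z":0,"jaw":1},{"rx":0,"ry":0,"rz":1,"x":0,"y":0,"z":0,"jaw":1},{"rx":0,"ry":0,"rz":1,"x":0,"y":0,"z":0,"jaw":1}]'; python3 -c "
from bench import *;print(get_obs()['joints'],get_obs()['clock'])";python3 -m jog '[{"rx":0,"ry":0,"rz":1,"x":0,"y":0,"z":0,"jaw":1},{"rx":0,"ry":0,"rz":1,"x":0,"y":0,"z":0,"jaw":1},{"rx":0,"ry":0,"rz":1,"x":0,"y":0,"z":0,"jaw":1},{"rx":0,"ry":0,"rz":1,"x":0,"y":0,"z":0,"jaw":1},{"rx":0,"ry":0,"rz":1,"x":0,"y":0,"z":0,"jaw":1},{"rx":0,"ry":0,"rz":0.5,"x":0,"y":0,"z":0,"jaw":1}]';  python3 - <<'E'
from h import *
from bench import *
print(get_obs()['joints'],get_obs()['tcp_pos'])
cv2.imwrite("pics/side1.png",cv2.resize(grab_frame("side")[60:300,150:400],(750,720)[:1]+(600,))[:,:,::-1])
E
```

```text
clock: 3.35
tcp_pos: [0.5801, 0.2294, 0.2308]
orientation: [1.488, -2.766, 0.0]
contact_force: [-0.4, 0.1, 0.6]
grip_width: 0.0856
gripper_force: 0.0
[ 0.27656087  0.6403692  -1.11598366  1.63176186  0.59980219  1.25557052
  1.60207615] 3.35
clock: 4.1
tcp_pos: [0.5801, 0.2293, 0.2306]
orientation: [2.595, -1.768, -0.001]
contact_force: [0.1, -0.2, 0.5]
grip_width: 0.0851
gripper_force: 0.0
[ 0.35586518  0.75670583 -1.3108734   1.62724701  0.74639233  1.35273545
  2.45344117] [0.58010395 0.22933897 0.23055903]
```

View pics/side1.png

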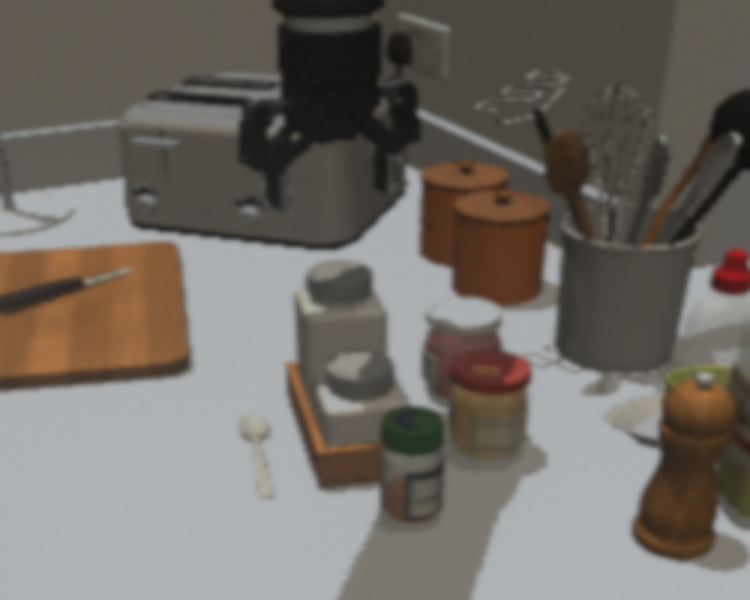

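```bash
python3 -m jog '[{"rx":0,"ry":0,"rz":0,"x":0,"y":0,"z":-0.4,"jaw":1},{"rx":0,"ry":0,"rz":0,"x":0,"y":0,"z":-0.4,"jaw":1},{"rx":0,"ry":0,"rz":0,"x":0,"y":0,"z":-0.3,"jaw":1},{"rx":0,"ry":0,"rz":0,"x":0,"y":0,"z":-0.27,"jaw":1},{"rx":0,"ry":0,"rz":0,"x":0,"y":0,"z":0,"jaw":1}]'; python3 -m jog '[{"rx":0,"ry":0,"rz":0,"x":0,"y":0,"z":0,"jaw":-0.2},{"rx":0,"ry":0,"rz":0,"x":0,"y":0,"z":0,"jaw":-0.2},{"rx":0,"ry":0,"rz":0,"x":0,"y":0,"z":0,"jaw":-0.2},{"rx":0,"ry":0,"rz":0,"x":0,"y":0,"z":0,"jaw":-0.2},{"rx":0,"ry":0,"rz":0,"x":0,"y":0,"z":0,"jaw":-0.2},{"rx":0,"ry":0,"rz":0,"x":0,"y":0,"z":0,"jaw":-0.2}]' 30;  python3 - <<'E'
from h import *
from bench import *
print(get_obs())
cv2.imwrite("pics/side2.png",cv2.resize(grab_frame("side")[120:240,210:330],(600,600))[:,:,::-1])
E
```

```text
clock: 4.78
tcp_pos: [0.5796, 0.2293, 0.1475]
orientation: [2.591, -1.772, -0.002]
contact_force: [0.5, -0.4, 0.1]
grip_width: 0.0856
gripper_force: 0.0
clock: 5.52
tcp_pos: [0.5836, 0.2315, 0.1517]
orientation: [-2.585, 1.771, -0.005]
contact_force: [7.3, 3.5, 1.7]
grip_width: 0.0526
gripper_force: 32.6
{'clock': 5.525, 'joints': array([ 0.32376733,  0.82980903, -1.24228966,  1.69844649,  0.83447482,
        1.23559045,  2.39210222]), 'qvel': array([-2.18280864e-04,  5.84470639e-04, -5.24067039e-04,  3.27040468e-05,
        1.03891989e-03,  4.22850613e-04,  1.57829004e-04]), 'tau': array([ 2.24376535e-01, -5.46393692e+01, -1.99794978e+01, -1.55466789e+01,
       -1.46895368e+00,  1.84169255e+00, -2.12933240e-02]), 'tcp_pos': array([0.58358696, 0.23150203, 0.15171623]), 'orientation': array([-2.58545246,  1.77065572, -0.00548474]), 'contact_force': array([7.29140501, 3.47767018, 1.71124898]), 'moment': array([ 0.69465001, -1.48306242,  0.00874243]), 'gripper_force': 32.63329356908798, 'grip_width': 0.05263790874226701}
```

View pics/side2.png

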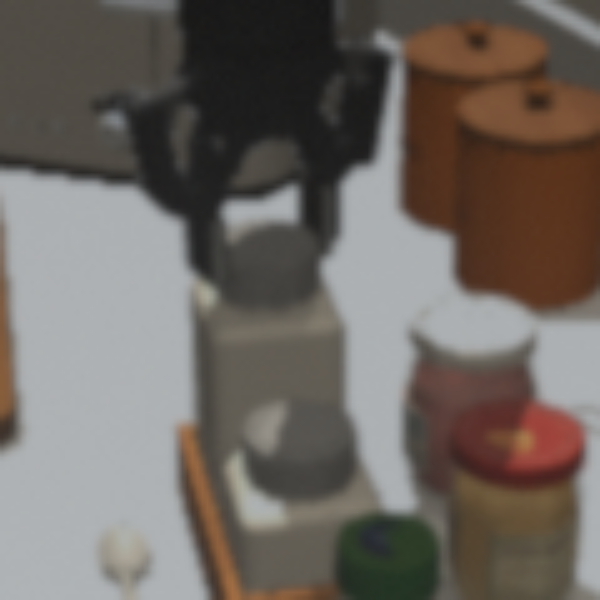

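```bash
python3 -m jog '[{"rx":0,"ry":0,"rz":0,"x":0.07,"y":0.03,"z":0,"jaw":-0.4},{"rx":0,"ry":0,"rz":0,"x":0,"y":0,"z":0,"jaw":-0.4},{"rx":0,"ry":0,"rz":0,"x":0,"y":0,"z":0,"jaw":-0.4}]' 40; python3 -m jog '[{"rx":0,"ry":0,"rz":-1,"x":0,"y":0,"z":-0.003,"jaw":-0.4},{"rx":0,"ry":0,"rz":-1,"x":0,"y":0,"z":-0.003,"jaw":-0.4},{"rx":0,"ry":0,"rz":-1,"x":0,"y":0,"z":-0.003,"jaw":-0.4},{"rx":0,"ry":0,"rz":-1,"x":0,"y":0,"z":-0.003,"jaw":-0.4},{"rx":0,"ry":0,"rz":0,"x":0,"y":0,"z":0,"jaw":-0.4}]';  python3 - <<'E'
from bench import *
o=get_obs()
print(o['joints'],o['tcp_pos'],o['contact_force'],o['moment'],o['orientation'])
E
```

```text
clock: 5.95
tcp_pos: [0.5839, 0.2316, 0.1513]
orientation: [2.592, -1.773, 0.001]
contact_force: [-5.1, -5.2, 12.2]
grip_width: 0.0525
gripper_force: 43.9
clock: 6.58
tcp_pos: [0.5845, 0.2316, 0.1507]
orientation: [-1.827, 2.555, -0.003]
contact_force: [-3.7, -2.6, 10.8]
grip_width: 0.0523
gripper_force: 43.5
[ 0.26054605  0.75189403 -1.10663692  1.69431255  0.72887062  1.16684846
  1.76565117] [0.58446212 0.23162241 0.15071986] [-3.66330045 -2.59431599 10.77574816] [-0.76355909  0.87196201 -0.19265548] [-1.82701558  2.55509959 -0.00325016]
```

```bash
python3 -m jog '[{"rx":0,"ry":0,"rz":-1,"x":0,"y":0,"z":0.02,"jaw":-0.4},{"rx":0,"ry":0,"rz":-1,"x":0,"y":0,"z":-0.003,"jaw":-0.4},{"rx":0,"ry":0,"rz":-1,"x":0,"y":0,"z":-0.003,"jaw":-0.4},{"rx":0,"ry":0,"rz":-1,"x":0,"y":0,"z":-0.003,"jaw":-0.4},{"rx":0,"ry":0,"rz":-1,"x":0,"y":0,"z":-0.003,"jaw":-0.4},{"rx":0,"ry":0,"rz":-1,"x":0,"y":0,"z":-0.003,"jaw":-0.4}]';python3 -m jog '[{"rx":0,"ry":0,"rz":-1,"x":0,"y":0,"z":-0.003,"jaw":-0.4},{"rx":0,"ry":0,"rz":-1,"x":0,"y":0,"z":-0.003,"jaw":-0.4},{"rx":0,"ry":0,"rz":-1,"x":0,"y":0,"z":-0.003,"jaw":-0.4},{"rx":0,"ry":0,"rz":-1,"x":0,"y":0,"z":-0.003,"jaw":-0.4},{"rx":0,"ry":0,"rz":-1,"x":0,"y":0,"z":-0.003,"jaw":-0.4},{"rx":0,"ry":0,"rz":-1,"x":0,"y":0,"z":-0.003,"jaw":-0.4}]';  python3 - <<'E'
from bench import *
o=get_obs()
print(o['joints'],o['tcp_pos'],o['contact_force'],o['moment'],o['orientation'])
E
```

```text
clock: 7.32
tcp_pos: [0.585, 0.2309, 0.15]
orientation: [-0.299, 3.126, -0.002]
contact_force: [-0.5, -3.7, 4.5]
grip_width: 0.0521
gripper_force: 43.0
clock: 8.07
tcp_pos: [0.5847, 0.2301, 0.1489]
orientation: [1.305, 2.856, -0.003]
contact_force: [-1.9, -6.1, 6.8]
grip_width: 0.0526
gripper_force: 43.1
[-0.00470336  0.57007366 -0.65212655  1.71284484  0.40378386  0.99727353
 -0.09037796] [0.584718   0.23005187 0.1489393 ] [-1.86923749 -6.11589497  6.75129037] [-1.27211471  0.56735676  0.14729542] [ 1.30469344  2.85591241 -0.00338908]
```

```bash
cat > st.py <<'E'
from bench import *
import numpy as np
o=get_obs();r_=o['orientation']
print('j',np.round(o['joints'],2),'M',np.round(o['moment'],2),'yaw',np.degrees(2*np.arctan2(r_[1],r_[0])).round(1), 'z',o['tcp_pos'][2].round(5))
E
python3 -m jog '[{"rx":0,"ry":0,"rz":-1,"x":0,"y":-0.02,"z":0,"jaw":-0.4},{"rx":0,"ry":0,"rz":-1,"x":0,"y":-0.01,"z":-0.003,"jaw":-0.4},{"rx":0,"ry":0,"rz":-1,"x":0,"y":0,"z":-0.003,"jaw":-0.4},{"rx":0,"ry":0,"rz":-1,"x":0,"y":0,"z":-0.003,"jaw":-0.4}]';python3 st.py;python3 -m jog '[{"rx":0,"ry":0,"rz":-1,"x":0,"y":0,"z":-0.003,"jaw":-0.4},{"rx":0,"ry":0,"rz":-1,"x":0,"y":0,"z":-0.003,"jaw":-0.4},{"rx":0,"ry":0,"rz":-1,"x":0,"y":0,"z":-0.003,"jaw":-0.4},{"rx":0,"ry":0,"rz":-1,"x":0,"y":0,"z":-0.003,"jaw":-0.4}]'; python3 st.py
```

```text
clock: 8.57
tcp_pos: [0.5841, 0.2298, 0.1483]
orientation: [2.202, 2.24, -0.0]
contact_force: [-2.4, -2.5, 5.4]
grip_width: 0.0521
gripper_force: 43.0
j [-0.11  0.53 -0.49  1.72  0.3   0.96 -0.71] M [-0.49  0.67  0.1 ] yaw 91.0 z 0.14827
clock: 9.07
tcp_pos: [0.5836, 0.23, 0.1476]
orientation: [-2.836, -1.352, 0.001]
contact_force: [-3.4, -2.1, 7.3]
grip_width: 0.0527
gripper_force: 43.1
j [-0.23  0.51 -0.34  1.73  0.2   0.94 -1.32] M [-0.44  0.96  0.16] yaw -309.0 z 0.14758
```

```bash
for i in 1; do python3 -m jog '[{"rx":0,"ry":0,"rz":-1,"x":-0.01,"y":0,"z":0,"jaw":-0.4},{"rx":0,"ry":0,"rz":-1,"x":0,"y":0,"z":-0.003,"jaw":-0.4}]';python3 st.py;python3 -m jog '[{"rx":0,"ry":0,"rz":-1,"x":0,"y":0,"z":-0.003,"jaw":-0.4},{"rx":0,"ry":0,"rz":-1,"x":0,"y":0,"z":-0.003,"jaw":-0.4}]'; python3 st.py; done
```

```text
clock: 9.32
tcp_pos: [0.5834, 0.2302, 0.1473]
orientation: [-3.027, -0.839, -0.0]
contact_force: [-2.9, -0.6, 5.1]
grip_width: 0.0524
gripper_force: 42.9
j [-0.28  0.5  -0.26  1.74  0.15  0.92 -1.63] M [-0.28  0.59  0.13] yaw -329.0 z 0.14735
clock: 9.57
tcp_pos: [0.5833, 0.2305, 0.147]
orientation: [-3.127, -0.303, 0.0]
contact_force: [-2.8, -1.0, 5.3]
grip_width: 0.0522
gripper_force: 43.0
j [-0.34  0.49 -0.18  1.74  0.1   0.92 -1.94] M [-0.17  0.64  1.47] yaw -348.9 z 0.14699
```

```bash
python3 -m jog '[{"rx":0,"ry":0,"rz":-0.5,"x":0,"y":0,"z":0,"jaw":-0.4},{"rx":0,"ry":0,"rz":-0.5,"x":0,"y":0,"z":0,"jaw":-0.4}]' 60;python3 st.py;python3 -m jog '[{"rx":0,"ry":0,"rz":-0.5,"x":0,"y":0,"z":0,"jaw":-0.4},{"rx":0,"ry":0,"rz":0,"x":0,"y":0,"z":0,"jaw":-0.4}]'; python3 st.py
```

```text
clock: 9.82
tcp_pos: [0.5878, 0.2307, 0.1477]
orientation: [-3.139, -0.033, -0.015]
contact_force: [13.7, -0.0, -4.7]
grip_width: 0.052
gripper_force: 66.4
j [-0.37  0.49 -0.14  1.74  0.08  0.91 -2.09] M [ 0.1  -2.54  0.15] yaw -358.8 z 0.14773
clock: 10.07
tcp_pos: [0.5878, 0.2303, 0.1475]
orientation: [-3.137, 0.104, -0.013]
contact_force: [10.9, 0.5, -4.0]
grip_width: 0.0519
gripper_force: 66.5
j [-0.39  0.49 -0.11  1.74  0.07  0.9  -2.17] M [-0.04 -2.09 -0.  ] yaw 356.2 z 0.14752
```

```bash
python3 -m jog '[{"rx":0,"ry":0,"rz":0,"x":0,"y":0,"z":0,"jaw":1},{"rx":0,"ry":0,"rz":0,"x":0,"y":0,"z":0,"jaw":1},{"rx":0,"ry":0,"rz":0,"x":0,"y":0,"z":0,"jaw":1},{"rx":0,"ry":0,"rz":0,"x":0,"y":0,"z":0,"jaw":1},{"rx":0,"ry":0,"rz":0,"x":0,"y":0,"z":0.5,"jaw":1},{"rx":0,"ry":0,"rz":0,"x":0,"y":0,"z":1,"jaw":1},{"rx":0,"ry":0,"rz":0,"x":0,"y":0,"z":1,"jaw":1}]';python3 st.py; python3 - <<'E'
from bench import *
import cv2
f=grab_frame("side")[:,:,::-1];cv2.imwrite("pics/sidefull3.png",f)
a=cv2.resize(f[155:235,230:310],(400,400),interpolation=cv2.INTER_CUBIC)
b=cv2.resize(cv2.imread("pics/side0.png")[155:235,230:310],(400,400),interpolation=cv2.INTER_CUBIC)
cv2.imwrite("pics/side3.png",cv2.hconcat([b,a]))
E
```

```text
clock: 10.95
tcp_pos: [0.5833, 0.2296, 0.2972]
orientation: [3.14, -0.102, -0.001]
contact_force: [0.8, 1.0, -0.6]
grip_width: 0.0852
gripper_force: 0.0
j [-0.39  0.35 -0.12  1.59  0.04  1.2  -2.15] M [ 0.04 -0.03 -0.  ] yaw -3.7 z 0.2972
```

View pics/side3.png

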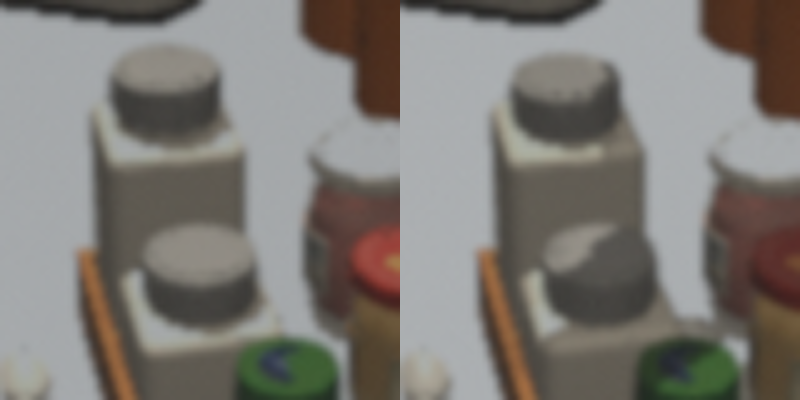

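The lid has sunk about 2 px, roughly 5 mm, so it looks home. The short jar looks unchanged. I'll regrip it centred and check that it's against the hard stop.

```bash
python3 -m jog '[{"rx":0,"ry":0,"rz":1,"x":0.01,"y":0.01,"z":-0.3,"jaw":1},{"rx":0,"ry":0,"rz":1,"x":0,"y":0,"z":-0.3,"jaw":1},{"rx":0,"ry":0,"rz":1,"x":0,"y":0,"z":-0.3,"jaw":1},{"rx":0,"ry":0,"rz":1,"x":0,"y":0,"z":-0.3,"jaw":1},{"rx":0,"ry":0,"rz":1,"x":0,"y":0,"z":-0.3,"jaw":1},{"rx":0,"ry":0,"rz":1,"x":0,"y":0,"z":-0.3,"jaw":1},{"rx":0,"ry":0,"rz":0,"x":0,"y":0,"z":-0.4,"jaw":1},{"rx":0,"ry":0,"rz":0,"x":0,"y":0,"z":-0.33,"jaw":1}]';python3 st.py; python3 -m jog '[{"rx":0,"ry":0,"rz":0,"x":0,"y":0,"z":0,"jaw":1},{"rx":0,"ry":0,"rz":0,"x":0,"y":0,"z":0,"jaw":-0.4},{"rx":0,"ry":0,"rz":0,"x":0,"y":0,"z":0,"jaw":-0.4},{"rx":0,"ry":0,"rz":0,"x":0,"y":0,"z":0,"jaw":-0.4},{"rx":0,"ry":0,"rz":0,"x":0,"y":0,"z":0,"jaw":-0.4},{"rx":0,"ry":0,"rz":0,"x":0,"y":0,"z":0,"jaw":-0.4},{"rx":0,"ry":0,"rz":0,"x":0,"y":0,"z":0,"jaw":-0.4}]' 60; python3 st.py
```

```text
clock: 12.0
tcp_pos: [0.5841, 0.2302, 0.1428]
orientation: [-2.771, -1.481, 0.001]
contact_force: [-0.2, -0.3, -0.6]
grip_width: 0.0852
gripper_force: 0.0
j [-0.25  0.51 -0.3   1.74  0.18  0.92 -1.22] M [-0.05 -0.04  0.03] yaw -303.8 z 0.1428
clock: 12.88
tcp_pos: [0.5845, 0.2312, 0.1458]
orientation: [-2.77, -1.482, -0.002]
contact_force: [-4.1, -0.6, 6.5]
grip_width: 0.0518
gripper_force: 61.5
j [-0.25  0.51 -0.3   1.73  0.18  0.93 -1.22] M [-0.03  0.67 -0.05] yaw -303.7 z 0.14576
```

```bash
python3 -m jog '[{"rx":0,"ry":0,"rz":-0.3,"x":0,"y":0,"z":0,"jaw":-0.4},{"rx":0,"ry":0,"rz":0,"x":0,"y":0,"z":0,"jaw":-0.4}]'; python3 st.py; python3 -m jog '[{"rx":0,"ry":0,"rz":-0.3,"x":0,"y":0,"z":0,"jaw":-0.4},{"rx":0,"ry":0,"rz":0,"x":0,"y":0,"z":0,"jaw":-0.4}]'; python3 st.py
```

```text
clock: 13.12
tcp_pos: [0.5845, 0.2312, 0.1457]
orientation: [2.806, 1.412, 0.003]
contact_force: [-2.7, -1.7, 5.7]
grip_width: 0.0522
gripper_force: 61.4
j [-0.26  0.51 -0.29  1.73  0.18  0.92 -1.26] M [-0.25  0.58  0.96] yaw 53.4 z 0.14573
clock: 13.38
tcp_pos: [0.5846, 0.2312, 0.1457]
orientation: [2.839, 1.342, 0.003]
contact_force: [-2.5, -1.2, 5.5]
grip_width: 0.052
gripper_force: 61.5
j [-0.27  0.5  -0.28  1.74  0.17  0.92 -1.31] M [-0.34  0.5   2.04] yaw 50.6 z 0.14572
```

Torque rises from 1.0 to 2.0 N m with no further sinking, so the lid is at its hard stop. I'll let go, retreat and check.

```bash
python3 -m jog '[{"rx":0,"ry":0,"rz":0,"x":0,"y":0,"z":0,"jaw":1},{"rx":0,"ry":0,"rz":0,"x":0,"y":0,"z":0,"jaw":1},{"rx":0,"ry":0,"rz":0,"x":0,"y":0,"z":0,"jaw":1},{"rx":0,"ry":0,"rz":0,"x":0,"y":0,"z":0,"jaw":1},{"rx":0,"ry":0,"rz":0,"x":0,"y":0,"z":0.5,"jaw":1},{"rx":0,"ry":0,"rz":0,"x":0,"y":0,"z":1,"jaw":1},{"rx":0,"ry":0,"rz":0,"x":0,"y":0,"z":0.8,"jaw":1},{"rx":0,"ry":0,"rz":0,"x":0,"y":0,"z":0,"jaw":1}]'; python3 - <<'E'
from bench import *
import cv2
f=grab_frame("side")[:,:,::-1]
cv2.imwrite("pics/side4.png",cv2.resize(f[100:250,190:340],(600,600),interpolation=cv2.INTER_CUBIC))
E
```

```text
clock: 14.38
tcp_pos: [0.5866, 0.2316, 0.2869]
orientation: [-2.844, -1.334, -0.014]
contact_force: [1.1, -0.3, -0.7]
grip_width: 0.0854
gripper_force: 0.0
```

View pics/side4.png

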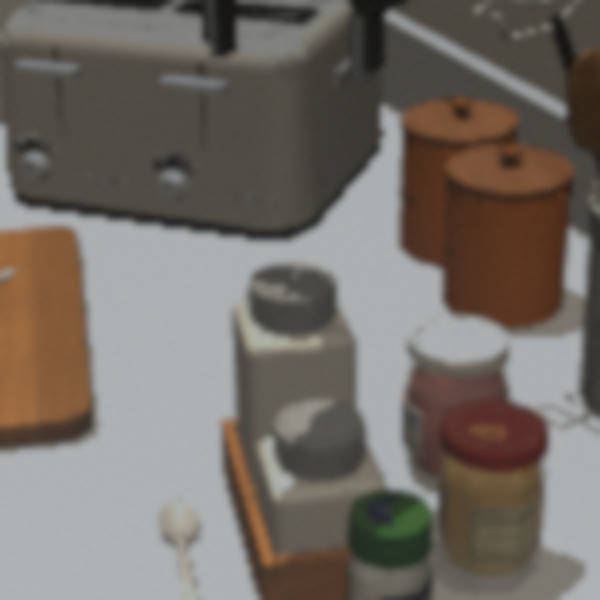

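The tall lid (around (293,300) in the crop) sits right down on its shoulder. The gripper is well clear of it, and the short jar hasn't moved.

```bash
python3 -c "
from bench import r;print(r.hand_in())"
```

```text
the job is handed in; nothing more can be done
None
```

The tall jar's lid is screwed on to its hard stop (about 280° clockwise, confirmed by a second grip) and released, the short jar was never touched, and the job was handed in at about 14.4 s.

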